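# Find the overfilled tin at the packing bench

### The job

One of the three identical closed tins on the packing bench has been overfilled: heft them to find the heaviest. Stand the two lighter tins upright in the divided carton, one to a cell, and finish holding the heaviest one up in the gripper, upright and still, at least 15 cm clear of the bench: do not put it down or let go at the end. Do not drop or knock over any tin, and leave the tape roll, the scanner and the flask where they are.

Things in the scene. Friction and masses are not known exactly. Their poses are not given: they have to be found in the camera images.
- tin_a_mid (a point): One of three identical closed metal tins: upright cylinder, 60 mm diameter, 100 mm tall, plain lid on top. The point is its centre, 50 mm above its underside. Stands on the bench at the start. Exactly one of the three tins is overfilled, 170 g or more heavier than either of the others, which differ from each other by less than 100 g; every tin weighs 250 to 700 g. Which one it is cannot be seen, only felt. The contents may shift inside by 2 to 3 mm.
- tin_b_mid (a point): One of three identical closed metal tins: upright cylinder, 60 mm diameter, 100 mm tall, plain lid on top. The point is its centre, 50 mm above its underside. Stands on the bench at the start. Exactly one of the three tins is overfilled, 170 g or more heavier than either of the others, which differ from each other by less than 100 g; every tin weighs 250 to 700 g. Which one it is cannot be seen, only felt. The contents may shift inside by 2 to 3 mm.
- tin_c_mid (a point): One of three identical closed metal tins: upright cylinder, 60 mm diameter, 100 mm tall, plain lid on top. The point is its centre, 50 mm above its underside. Stands on the bench at the start. Exactly one of the three tins is overfilled, 170 g or more heavier than either of the others, which differ from each other by less than 100 g; every tin weighs 250 to 700 g. Which one it is cannot be seen, only felt. The contents may shift inside by 2 to 3 mm.
- carton: Open cardboard carton, fixed to the bench, 188 x 188 mm outside and 50 mm tall, with cross dividers making 2 x 2 cells. Walls and dividers are 4 mm thick and 50 mm high, the floor 4 to 5 mm thick; each cell is 88 mm square inside, its centre at +-46 mm in x and in y of the carton's own axes. Four flaps hang folded down outside, reaching 110 mm from the centre. Origin: centre of its underside, on the bench; z up. All cells are empty at the start.
- tape_roll: Bystander: roll of amber packing tape lying flat, 100 mm diameter, 48 mm tall. Origin: centre of its underside.
- scanner: Bystander: grey and black hand-held scanner lying flat, 200 mm long along its y, 65 mm wide, 50 mm tall. Origin: on the underside, near the middle.
- flask: Bystander: red drinking flask with a black cap, 72 mm diameter, 170 mm tall, standing. Origin: centre of its underside.
Not all that is in view belongs to the job. Leave any brown or green look-alike of the part that bears tin_a_mid alone. Leave any purple look-alike of the part that bears tin_c_mid alone.

How it is judged:
By the outcome, as a careful person would: the job done as asked, in the order asked, and still so for the second after the job is handed in, while the arm keeps its last pose, push and grip.
It also fails if it takes over 72 s, if anything falls off the work surface, if the arm or the gripper's body presses on something with over 40 N, if the wrist force passes 120 N, or if a joint passes its speed limit or range.

### The arm

A 6-joint arm with a two-finger parallel gripper is mounted at the origin on the work surface. World frame = base frame: x ahead of the robot, y to its left, z up, the work surface at z = 0. Lengths are in m, angles in rad, forces in N, time in s.
With the tool pointing down it reaches from about 0.25 to 0.775 m from the base axis. Payload 4 kg.
Tool frame: the origin (TCP) lies at the very end of the fingers, on their centre line; the grasp point (between the pads) lies 19 mm behind it; z points along the fingers, y is the line along which they close (so a half turn about z gives the same grasp; the last joint's range is limited). The gripper opens to 94 mm and grips with 3 to 60 N. Pads are 16 mm wide; open, the fingers measure 119 mm over their backs; the gripper's body (75 mm by 177 mm) begins 78 mm behind the grasp point.
Start: joints at [-1.279, 0.087, 1.371, -0, 1.684, -0.103], TCP at [0.212, -0.508, 0.206] pointing down, gripper open.
Joint ranges: [-3.1, 3.1], [-0.76, 2.03], [0.27, 2.55], [-1.08, 4.22], [0.17, 2.65], [-2.57, 2.57]. Speed limits (rad/s): [2.79, 2.79, 3.14, 3.14, 3.14, 3.14].

### API

Orientations are given as a unit quaternion [w, x, y, z].
In Python, from cell import get_obs, snapshot, camera_params, job_done gives the robot as it stands.
- The arm moves only by the tool play_rows, never from a script. Its argument "plan" is a list of rows, each a list of 5 numbers: the opening, from 0 (shut) to 1 (fully open), then the shift along the tool's x, y, z in mm, then the turn about the tool's z in rad. In form: [[claw, dx, dy, dz, spin], ...]. A call has 1 to 5 rows; each row shifts and turns the commanded pose from where the row before left it, along the tool's axes as they then stand; what a row does not reach is not made up. A row lasts 1/10 s, in which the tool goes at most 50 mm and 8.59 degrees, less where a joint would pass 70% of its speed; a pose out of reach is approached as far as the arm can. A call with a gripper value outside its range is refused whole. The fingers move at their own pace and stop on an object; "grip_force" is the grip in N (left out, the last holds). Time passes only in rows, so rows that do not move let the fingers close. It gives the time, the measured TCP pose, the force, the opening and the grip force at its end, in the units of the state.
- get_obs(): the state, without advancing time (a new reading comes with each control period).
- snapshot(name): name is "scene" or "top" or "wrist"; returns the picture (384x512x3 uint8, blue, green, red); there is no depth.
- camera_params(name): a dict with "mtx" (3x3 intrinsics, pixels), "xyz" and "attitude" of the camera in the world. Camera axes: x right, y down, z forward; pixel columns grow to the right and rows downward; lengths in m; the calibration is good to about 2 mm. A picture is of the moment at which its call begins: read the wrist's pose just before it. camera_params takes no time and is no camera call; for the wrist camera it gives the pose at the moment of the call.
- job_done(): hands the job in; it is judged then, once.
The state is a dict: "time_s": time; "qpos": joint angles; "qvel": joint speeds; "joint_efforts": joint torques, N m; "eef_pos": TCP position; "tcp_rot": TCP orientation; "contact_force": force on the tool from outside, world axes, zero at the start; "wrist_torque": the same for the moment, N m; "width": finger opening in m; "grasp_force": force on a finger pad.
Only numpy, scipy, OpenCV 4.12 (cv2) and the standard library are available. Lean on these libraries where they do the work, as an engineer would, in place of code of your own. Each camera call takes 0.05 s, during which the arm holds its last target. There are 200 camera calls.

## Working session

There is one attempt and no reset: what is moved stays moved. The work goes in short steps, Python scripts to look and compute and a tool call to move; the robot and the scene stay as the last step left them, time stands still between calls to the robot, and variables do not carry over. Pictures are saved under pics/ and viewed, at most 10 in all, crops included, and the job is handed in when it is done.

Besides the shell and the picture viewer there is one more tool, called as a command line: name --pt "numbers of a row" for each row, then --argument value for the rest. play_rows: Moves the arm, as the interface text tells. Its arguments: {"type":"object","properties":{"plan":{"type":"array"},"grip_force":{"type":"number"}},"required":["plan"]}

```bash
mkdir -p pics; ls
python3 - <<'E'
from cell import *
import cv2,numpy as np
a=snapshot("scene");b=snapshot("top")
cv2.imwrite("pics/scene.png",a);cv2.imwrite("pics/top.png",b)
for n in("scene","top","wrist"):print(n,camera_params(n))
print(get_obs())
E
```

```text
pics
scene {'mtx': array([[369.77876796,   0.        , 254.20853178],
       [  0.        , 369.77876796, 194.05149433],
       [  0.        ,   0.        ,   1.        ]]), 'xyz': array([ 1.09482003, -0.51547251,  0.65503647]), 'attitude': array([-0.36192246,  0.82076909,  0.40561187, -0.17558259])}
top {'mtx': array([[471.24875029,   0.        , 257.32077714],
       [  0.        , 471.24875029, 188.79811111],
       [  0.        ,   0.        ,   1.        ]]), 'xyz': array([ 0.41513526, -0.13912468,  1.21039846]), 'attitude': array([ 0.0472667 , -0.69626113,  0.71505919, -0.04094693])}
wrist {'mtx': array([[316.17754912,   0.        , 253.50938499],
       [  0.        , 316.17754912, 187.51817163],
       [  0.        ,   0.        ,   1.        ]]), 'xyz': array([ 0.28835577, -0.47562587,  0.38420629]), 'attitude': array([ 0.12059974,  0.82301465, -0.54908714, -0.08127672])}
{'time_s': 0.1, 'qpos': array([-1.27909671e+00,  8.78585829e-02,  1.37204412e+00, -3.07587985e-05,
        1.68360249e+00, -1.03091816e-01]), 'qvel': array([ 0.00074414, -0.00181318, -0.00250529,  0.0011868 , -0.00270815,
       -0.00091874]), 'joint_efforts': array([ 1.87547201e-03, -3.41250050e+01, -3.03301728e+01,  7.19307829e-02,
        3.03822022e-02, -9.17791726e-05]), 'eef_pos': array([ 0.21139061, -0.50723698,  0.20446346]), 'tcp_rot': array([-9.50580953e-04,  9.80580533e-01,  1.96114516e-01, -1.05261691e-04]), 'contact_force': array([-0.10031569,  0.08970304,  0.3003365 ]), 'wrist_torque': array([-0.06697216,  0.00072748, -0.02081708]), 'grasp_force': 0.0, 'width': 0.09439371059879803}
```

View pics/scene.png

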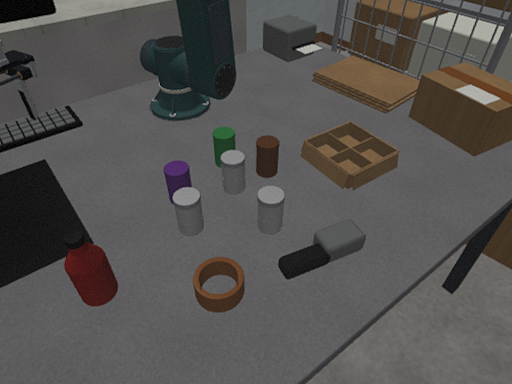

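View pics/top.png

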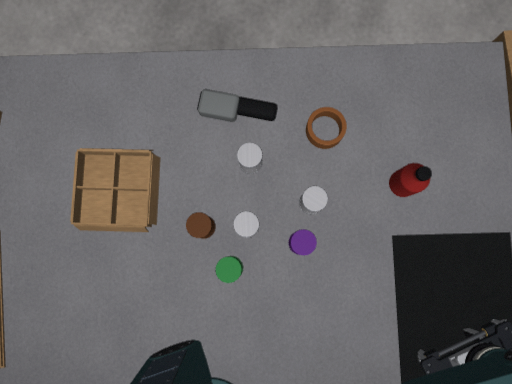

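The three tins are the plain white/grey ones, at top-view pixels (249,155), (314,198) and (246,224). The look-alikes to leave alone are brown (200,225), green (229,269) and purple (303,242). The carton is at about (114,189). I'll measure these and confirm them in one enlarged crop.

```bash
cat > h.py <<'E'
from cell import *
import cv2,numpy as np
from scipy.spatial.transform import Rotation as R
def rot(q): return R.from_quat(np.r_[q[1:],q[0]])
def pt(cam,uv,z,p=None):
    p=p or camera_params(cam)
    d=rot(p["attitude"]).apply(np.linalg.inv(p["mtx"])@[uv[0],uv[1],1])
    return p["xyz"]+d*(z-p["xyz"][2])/d[2]
E
python3 - <<'E'
from h import *
b=cv2.imread("pics/top.png");hsv=cv2.cvtColor(b,cv2.COLOR_BGR2HSV)
def blobs(m,z,n,amin=150):
    for c in cv2.findContours(m,cv2.RETR_EXTERNAL,2)[0]:
        if cv2.contourArea(c)<amin: continue
        (u,v),r=cv2.minEnclosingCircle(c); 
        if r>60: continue
        p=pt("top",(u,v),z);e=pt("top",(u+r,v),z)
        print(n,(round(u),round(v)),p.round(3),"R",np.linalg.norm(e-p).round(3))
blobs(cv2.inRange(hsv,(0,0,165),(180,40,255)),.1,"white")
blobs(cv2.inRange(hsv,(50,120,60),(80,255,255)),.1,"green")
blobs(cv2.inRange(hsv,(125,80,50),(160,255,255)),.1,"purple")
m=cv2.inRange(hsv,(5,60,30),(25,255,255)); blobs(m,.1,"brown")
m2=cv2.morphologyEx(m[130:250,50:175],cv2.MORPH_CLOSE,np.ones((9,9)))
c=max(cv2.findContours(m2,0,2)[0],key=cv2.contourArea)
bx=cv2.boxPoints(cv2.minAreaRect(c))+[50,130];print(bx)
for x in bx: print(pt("top",x,.05).round(3))
# rim and divider cross
cv2.imwrite("pics/crop.png",cv2.resize(b[90:290,60:340],None,fx=2.8,fy=2.8,interpolation=2))
E
```

```text
white (246, 224) [ 0.472 -0.102  0.1  ] R 0.029
white (315, 198) [ 0.528 -0.266  0.1  ] R 0.029
white (249, 155) [ 0.638 -0.114  0.1  ] R 0.029
green (229, 269) [ 0.368 -0.06   0.1  ] R 0.031
purple (302, 242) [ 0.426 -0.233  0.1  ] R 0.032
brown (200, 225) [0.472 0.005 0.1  ] R 0.035
brown (114, 189) [0.563 0.21  0.1  ] R 0.131
brown (325, 127) [ 0.7   -0.298  0.1  ] R 0.051
brown (509, 78) [ 0.808 -0.75   0.1  ] R 0.117
[[ 69.47238159 229.0248642 ]
 [ 73.8453064  145.93922806]
 [160.02761841 150.4751358 ]
 [155.6546936  233.56077576]]
[0.474 0.335 0.05 ]
[0.682 0.329 0.05 ]
[0.665 0.111 0.05 ]
[0.457 0.122 0.05 ]
```

View pics/crop.png

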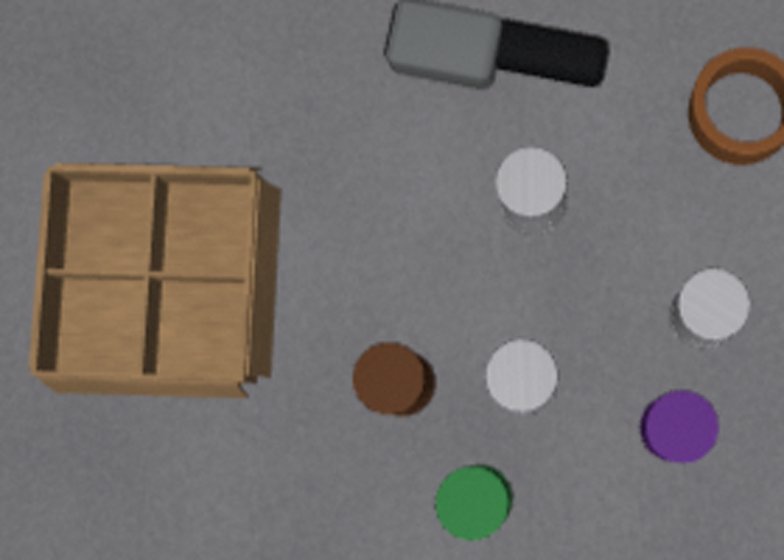

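The crop confirms it: three white tins at crop pixels (531,182), (713,304) and (521,376), none of them brown, green or purple. The carton's dividers cross at (154,274). The measured lid radius of 29 mm matches the given 30 mm. Next I'll measure the carton and turn the tool.

```bash
cat >> h.py <<'E'
def go(*t):
    o=get_obs(); d=rot(o["tcp_rot"]).inv().apply(np.array(t)-o["eef_pos"])*1000
    x=rot(o["tcp_rot"]).apply([1,0,0]); print("delta tool mm",d.round(1),"yaw",np.degrees(np.arctan2(x[1],x[0])).round(1),"t",o["time_s"])
E
python3 - <<'E'
from h import *
for c in [(48,165),(257,168),(243,382),(33,376),(154,274)]:
    print(pt("top",np.array(c)/2.8+[60,90],.05).round(3))
E
```

```text
[0.674 0.32  0.05 ]
[0.666 0.132 0.05 ]
[0.475 0.144 0.05 ]
[0.485 0.33  0.05 ]
[0.573 0.224 0.05 ]
```

play_rows --pt "1 0 0 0 0.142" --pt "1 0 0 0 0.142" --pt "1 0 0 0 0.142" --pt "1 0 0 0 0.142" --pt "1 0 0 0 0.142" --grip_force 35

```text
time_s: 0.6
eef_pos: [0.2114, -0.5074, 0.2048]
tcp_rot: [-0.001, 0.987, -0.16, -0.0]
contact_force: [0.7, 0.6, 0.2]
width: 0.0943
grasp_force: 0.0
```

```bash
python3 -c "
from h import *
go(.528,-.266,.22)"
```

```text
delta tool mm [ 224.2 -329.   -15. ] yaw -18.4 t 0.6
```

play_rows --pt "1 25 -36.5 -1.7 0" --pt "1 25 -36.5 -1.7 0" --pt "1 25 -36.5 -1.7 0" --pt "1 25 -36.5 -1.7 0" --pt "1 25 -36.5 -1.7 0"

```text
time_s: 1.1
eef_pos: [0.3879, -0.3715, 0.2135]
tcp_rot: [-0.0, 0.988, -0.157, -0.0]
contact_force: [0.3, -0.3, -0.4]
width: 0.0939
grasp_force: 0.0
```

play_rows --pt "1 25 -36.5 -1.7 0" --pt "1 25 -36.5 -1.7 0" --pt "1 25 -36.5 -1.7 0" --pt "1 24 -36.5 -1.4 0" --pt "1 0 0 0 0"

```text
time_s: 1.6
eef_pos: [0.5294, -0.2609, 0.2194]
tcp_rot: [-0.001, 0.988, -0.154, -0.0]
contact_force: [-0.5, -0.3, -0.5]
width: 0.0939
grasp_force: 0.0
```

```bash
python3 -c "
from h import *
go(.528,-.266,.056)
p=camera_params('wrist');a=snapshot('wrist');cv2.imwrite('pics/w1.png',a)
hsv=cv2.cvtColor(a,cv2.COLOR_BGR2HSV)
m=cv2.inRange(hsv,(0,0,165),(180,40,255))
for c in cv2.findContours(m,0,2)[0]:
  if cv2.contourArea(c)>300:
    (u,v),r=cv2.minEnclosingCircle(c);P=pt('wrist',(u,v),.1,p);print((round(u),round(v)),P.round(4),r*(p['xyz'][2]-.1)/316)
"
```

```text
delta tool mm [  0.3   5.7 163.4] yaw -17.7 t 1.6
(260, 180) [ 0.5282 -0.2674  0.1   ] 0.027727280599459437
```

View pics/w1.png

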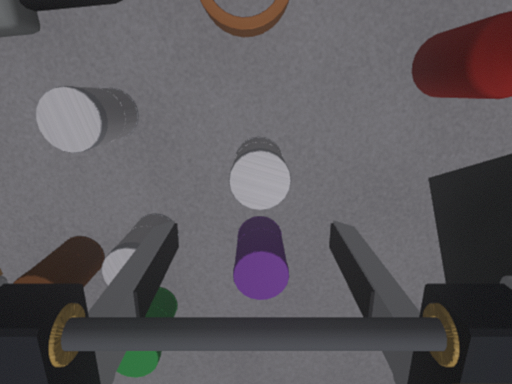

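The wrist picture shows the target white tin at (260,180), with purple at (261,270) beside it. Its position, (0.528, -0.267), agrees with the top view. I'll descend, grip and lift.

play_rows --pt "1 0 3 35 0" --pt "1 0 3 40 0" --pt "1 0 0 40 0" --pt "1 0 0 33 0" --pt "1 0 0 15 0"

```text
time_s: 2.15
eef_pos: [0.5209, -0.2702, 0.053]
tcp_rot: [-0.001, 0.987, -0.158, -0.004]
contact_force: [-0.4, 0.9, -0.4]
width: 0.094
grasp_force: 0.0
```

play_rows --pt "1 0 0 0 0" --pt "1 0 0 0 0" --pt "0 0 0 0 0" --pt "0 0 0 0 0" --pt "0 0 0 0 0" --grip_force 30

```text
time_s: 2.65
eef_pos: [0.5253, -0.2711, 0.0592]
tcp_rot: [0.001, 0.988, -0.157, 0.001]
contact_force: [-0.2, -1.2, 0.7]
width: 0.0734
grasp_force: 0.0
```

play_rows --pt "0 0 0 0 0" --pt "0 0 0 0 0" --pt "0 0 0 0 0"

```text
time_s: 2.95
eef_pos: [0.5259, -0.269, 0.0589]
tcp_rot: [-0.001, 0.988, -0.157, 0.001]
contact_force: [2.7, 5.9, 5.4]
width: 0.0593
grasp_force: 30.0
```

play_rows --pt "0 0 0 -10 0" --pt "0 0 0 -20 0" --pt "0 0 0 -15 0" --pt "0 0 0 -5 0" --pt "0 0 0 0 0"

```text
time_s: 3.45
eef_pos: [0.5248, -0.2712, 0.1085]
tcp_rot: [0.001, 0.988, -0.157, 0.001]
contact_force: [-0.7, -0.2, -3.0]
width: 0.0598
grasp_force: 30.0
```

play_rows --pt "0 0 0 0 0" --pt "0 0 0 0 0" --pt "0 0 0 0 0"

```text
time_s: 3.75
eef_pos: [0.5239, -0.2703, 0.1064]
tcp_rot: [-0.0, 0.988, -0.157, -0.001]
contact_force: [-0.8, 0.2, -3.1]
width: 0.0598
grasp_force: 30.0
```

play_rows --pt "0 0 0 0 0"

```text
time_s: 3.85
eef_pos: [0.5242, -0.2704, 0.1067]
tcp_rot: [-0.0, 0.988, -0.157, -0.001]
contact_force: [-0.4, 0.3, -4.0]
width: 0.0598
grasp_force: 30.0
```

play_rows --pt "0 0 0 0 0"

```text
time_s: 3.95
eef_pos: [0.5243, -0.2705, 0.1071]
tcp_rot: [-0.0, 0.988, -0.157, -0.0]
contact_force: [0.6, 0.8, -3.0]
width: 0.0597
grasp_force: 30.0
```

play_rows --pt "0 0 0 0 0"

```text
time_s: 4.05
eef_pos: [0.5245, -0.2705, 0.1074]
tcp_rot: [0.0, 0.988, -0.157, -0.0]
contact_force: [0.1, 0.3, -4.5]
width: 0.0601
grasp_force: 30.0
```

play_rows --pt "0 0 0 0 0"

```text
time_s: 4.15
eef_pos: [0.5245, -0.2706, 0.1075]
tcp_rot: [0.0, 0.988, -0.157, 0.0]
contact_force: [0.7, 0.3, -2.6]
width: 0.0598
grasp_force: 30.0
```

Mean load is about 3.4 N, or roughly 345 g. The overfilled tin must weigh at least 420 g, so this one looks light. I'll raise it and take more readings before deciding.

play_rows --pt "0 0 0 -20 0" --pt "0 0 0 -35 0" --pt "0 0 0 -35 0" --pt "0 0 0 -10 0" --pt "0 0 0 0 0"

```text
time_s: 4.65
eef_pos: [0.5255, -0.2712, 0.2098]
tcp_rot: [0.001, 0.988, -0.157, 0.002]
contact_force: [-0.9, -0.2, -4.1]
width: 0.0598
grasp_force: 30.0
```

play_rows --pt "0 0 0 0 0" --pt "0 0 0 0 0" --pt "0 0 0 0 0" --pt "0 0 0 0 0"

```text
time_s: 5.05
eef_pos: [0.524, -0.2702, 0.2059]
tcp_rot: [-0.0, 0.988, -0.157, -0.001]
contact_force: [-0.8, -0.4, -2.9]
width: 0.0596
grasp_force: 30.0
```

play_rows --pt "0 0 0 0 0"

```text
time_s: 5.15
eef_pos: [0.5243, -0.2704, 0.2067]
tcp_rot: [-0.0, 0.988, -0.157, -0.001]
contact_force: [0.0, 0.3, -3.3]
width: 0.0597
grasp_force: 30.0
```

play_rows --pt "0 0 0 0 0"

```text
time_s: 5.25
eef_pos: [0.5244, -0.2705, 0.2072]
tcp_rot: [-0.0, 0.988, -0.157, -0.0]
contact_force: [1.0, -0.8, -3.4]
width: 0.0598
grasp_force: 30.0
```

play_rows --pt "0 0 0 0 0"

```text
time_s: 5.35
eef_pos: [0.5245, -0.2705, 0.2075]
tcp_rot: [0.0, 0.988, -0.157, 0.0]
contact_force: [0.0, -0.7, -3.5]
width: 0.0595
grasp_force: 30.0
```

play_rows --pt "0 0 0 0 0"

```text
time_s: 5.45
eef_pos: [0.5245, -0.2706, 0.2076]
tcp_rot: [0.0, 0.988, -0.157, 0.0]
contact_force: [-0.4, -0.7, -3.2]
width: 0.0599
grasp_force: 30.0
```

play_rows --pt "0 0 0 0 0"

```text
time_s: 5.55
eef_pos: [0.5245, -0.2705, 0.2076]
tcp_rot: [0.0, 0.988, -0.157, 0.0]
contact_force: [0.5, 0.1, -3.1]
width: 0.06
grasp_force: 30.0
```

play_rows --pt "0 0 0 0 0"

```text
time_s: 5.65
eef_pos: [0.5245, -0.2706, 0.2076]
tcp_rot: [0.0, 0.988, -0.157, 0.0]
contact_force: [0.2, 0.1, -3.0]
width: 0.0594
grasp_force: 30.0
```

```bash
python3 -c "
from h import *
go(.6235,.274,.2)
print(get_obs()['joint_efforts'])"
```

```text
delta tool mm [ -74.7 -548.4    7.5] yaw -18.1 t 5.65
[-7.06038713e-05 -3.99094963e+01 -3.21030879e+01  3.71125457e-02
 -7.32776150e-02  1.78384317e-05]
```

The mean is now 3.3 N, so this tin is light. I'll carry it to the far-left cell.

play_rows --pt "0 -2 -14 0 0" --pt "0 -4 -28 0 0" --pt "0 -5 -37 0 0" --pt "0 -5 -37 0 0" --pt "0 -5 -37 0 0"

```text
time_s: 6.15
eef_pos: [0.552, -0.1161, 0.2076]
tcp_rot: [-0.0, 0.988, -0.157, 0.0]
contact_force: [0.6, 0.4, -3.1]
width: 0.0598
grasp_force: 30.0
```

play_rows --pt "0 -5 -37 0 0" --pt "0 -5 -37 0 0" --pt "0 -5 -37 0 0" --pt "0 -5 -37 0 0" --pt "0 -5 -37 0 0"

```text
time_s: 6.65
eef_pos: [0.5852, 0.0677, 0.2077]
tcp_rot: [-0.0, 0.988, -0.157, 0.0]
contact_force: [-0.2, 0.3, -3.8]
width: 0.06
grasp_force: 30.0
```

play_rows --pt "0 -5 -37 0 0" --pt "0 -5 -37 0 0" --pt "0 -5 -37 0 0" --pt "0 -5 -37 0 0" --pt "0 -5 -37 0 0"

```text
time_s: 7.15
eef_pos: [0.6185, 0.2513, 0.2075]
tcp_rot: [-0.0, 0.988, -0.157, -0.0]
contact_force: [1.0, -0.9, -2.6]
width: 0.0598
grasp_force: 30.0
```

play_rows --pt "0 -4 -18 0 0" --pt "0 0 -8 0 0" --pt "0 0 0 0 0" --pt "0 0 0 0 0" --pt "0 0 0 0 0"

```text
time_s: 7.65
eef_pos: [0.6236, 0.273, 0.2078]
tcp_rot: [0.0, 0.987, -0.158, 0.0]
contact_force: [0.7, -0.6, -3.6]
width: 0.0593
grasp_force: 30.0
```

```bash
python3 -c "
from h import *
go(.6235,.274,.2)
a=snapshot('wrist');cv2.imwrite('pics/w2.png',a)
p=camera_params('wrist');K=p['mtx'];r=rot(p['attitude'])
for n,q in dict(ctr=(.575,.2315,.05),ll=(.6235,.2744,.05),FL=(.674,.32,.05),FR=(.666,.132,.05),NR=(.475,.144,.05),NL=(.485,.33,.05)).items():
  c=K@r.inv().apply(np.array(q)-p['xyz']);print(n,(c[:2]/c[2]).round(0))
print(get_obs()['qpos'])"
```

```text
delta tool mm [-0.4 -1.   7.8] yaw -18.2 t 7.65
ctr [301. 201.]
ll [252. 172.]
FL [196. 142.]
FR [371.  92.]
NR [395. 254.]
NL [244. 290.]
[ 3.29786641e-01  3.84946162e-01  1.00718155e+00 -4.98929860e-04
  1.74927402e+00  2.21772644e+00]
```

View pics/w2.png

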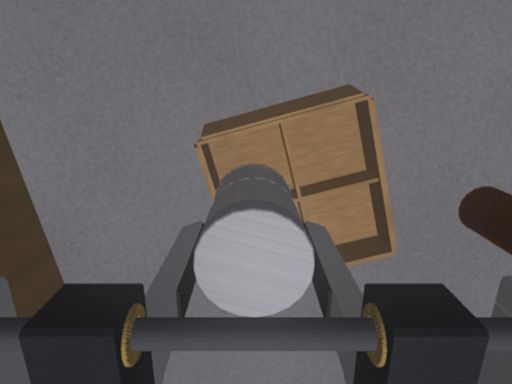

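Projected carton corners (196,142), (371,92) and (395,254) fall within about 4 px of the visible ones, and the tin is upright above the far-left cell. I'll lower it.

play_rows --pt "0 0 0 25 0" --pt "0 0 0 40 0" --pt "0 0 0 40 0" --pt "0 0 0 25 0" --pt "0 0 0 6 0"

```text
time_s: 8.2
eef_pos: [0.6206, 0.2725, 0.0665]
tcp_rot: [0.002, 0.987, -0.158, -0.004]
contact_force: [-0.2, -0.2, -3.7]
width: 0.0596
grasp_force: 30.0
```

play_rows --pt "0 0 0 1 0" --pt "0 0 0 0 0" --pt "0 0 0 0 0" --pt "0 0 0 0 0" --pt "0 0 0 0 0"

```text
time_s: 8.7
eef_pos: [0.6241, 0.2749, 0.0719]
tcp_rot: [-0.001, 0.988, -0.157, 0.001]
contact_force: [0.1, 0.5, -2.5]
width: 0.0593
grasp_force: 30.0
```

play_rows --pt "0 0 0 2 0" --pt "0 0 0 2 0" --pt "0 0 0 0 0" --pt "0 0 0 0 0"

```text
time_s: 9.1
eef_pos: [0.6232, 0.2746, 0.0661]
tcp_rot: [0.0, 0.988, -0.157, -0.0]
contact_force: [-0.0, -0.1, -3.5]
width: 0.0599
grasp_force: 30.0
```

play_rows --pt "0 0 0 1 0" --pt "0 0 0 1 0" --pt "0 0 0 0 0" --pt "0 0 0 0 0"

```text
time_s: 9.5
eef_pos: [0.6233, 0.2746, 0.0644]
tcp_rot: [0.0, 0.988, -0.157, -0.0]
contact_force: [0.4, 0.8, -3.9]
width: 0.0597
grasp_force: 30.0
```

play_rows --pt "0 0 0 1 0" --pt "0 0 0 0 0" --pt "0 0 0 0 0" --pt "0 0 0 0 0"

```text
time_s: 9.9
eef_pos: [0.6234, 0.2747, 0.0634]
tcp_rot: [0.0, 0.988, -0.157, 0.0]
contact_force: [0.6, -0.4, -4.2]
width: 0.0594
grasp_force: 30.0
```

play_rows --pt "0 0 0 1 0" --pt "0 0 0 0 0" --pt "0 0 0 0 0"

```text
time_s: 10.2
eef_pos: [0.6236, 0.2747, 0.0629]
tcp_rot: [-0.0, 0.988, -0.157, 0.0]
contact_force: [-0.7, -0.1, -1.2]
width: 0.0598
grasp_force: 30.0
```

play_rows --pt "0 0 0 1 0" --pt "0 0 0 0 0" --pt "0 0 0 0 0"

```text
time_s: 10.5
eef_pos: [0.6237, 0.2747, 0.0629]
tcp_rot: [-0.0, 0.988, -0.157, 0.001]
contact_force: [-2.1, -0.7, 5.3]
width: 0.0597
grasp_force: 30.0
```

The tin is on the carton floor. I'll release, retreat straight up, then head for T1 at (0.472, -0.102).

play_rows --pt "0.8 0 0 0 0" --pt "0.8 0 0 0 0" --pt "1 0 0 0 0" --pt "1 0 0 0 0" --pt "1 0 0 0 0"

```text
time_s: 11.0
eef_pos: [0.6233, 0.2746, 0.0611]
tcp_rot: [0.0, 0.988, -0.157, -0.0]
contact_force: [-0.3, -0.0, -0.6]
width: 0.0929
grasp_force: 0.0
```

play_rows --pt "1 0 0 -20 0" --pt "1 0 0 -40 0" --pt "1 0 0 -40 0" --pt "1 0 0 -40 0" --pt "1 0 0 0 0"

```text
time_s: 11.5
eef_pos: [0.6264, 0.2758, 0.2104]
tcp_rot: [-0.003, 0.988, -0.157, 0.007]
contact_force: [-0.1, 0.1, 1.1]
width: 0.094
grasp_force: 0.0
```

```bash
python3 -c "
from h import *
go(.472,-.102,.2)"
```

```text
delta tool mm [-29.8 407.1   6.4] yaw -18.1 t 11.5
```

play_rows --pt "1 -2 25 0 0" --pt "1 -3 44 0 0" --pt "1 -3 44 0 0" --pt "1 -3 44 0 0" --pt "1 -3 44 0 0"

```text
time_s: 12.0
eef_pos: [0.5465, 0.0865, 0.2001]
tcp_rot: [0.0, 0.988, -0.157, -0.001]
contact_force: [-0.1, -0.6, 0.9]
width: 0.0941
grasp_force: 0.0
```

play_rows --pt "1 -3 44 0 0" --pt "1 -3 44 0 0" --pt "1 -3 44 0 0" --pt "1 -3 44 0 0" --pt "1 -4 30 0 0"

```text
time_s: 12.5
eef_pos: [0.4672, -0.1051, 0.2004]
tcp_rot: [0.0, 0.987, -0.158, -0.001]
contact_force: [0.5, -0.0, 0.1]
width: 0.0939
grasp_force: 0.0
```

play_rows --pt "1 0 0 0 0" --pt "1 0 0 0 0" --pt "1 0 0 0 0" --pt "1 0 0 0 0"

```text
time_s: 12.9
eef_pos: [0.4691, -0.1019, 0.2012]
tcp_rot: [-0.0, 0.988, -0.156, -0.0]
contact_force: [0.3, 0.3, 1.2]
width: 0.0936
grasp_force: 0.0
```

```bash
cat >> h.py <<'E'
def tins():
    p=camera_params('wrist');a=snapshot('wrist')
    hsv=cv2.cvtColor(a,cv2.COLOR_BGR2HSV)
    m=cv2.inRange(hsv,(0,0,150),(180,40,255))
    for c in cv2.findContours(m,0,2)[0]:
        if cv2.contourArea(c)>300:
            (u,v),r=cv2.minEnclosingCircle(c);P=pt('wrist',(u,v),.1,p);print((round(u),round(v)),P.round(4),'R',round(r*(p['xyz'][2]-.1)/316,4))
    return a
E
python3 -c "
from h import *
go(.472,-.102,.058)
tins()"
```

```text
delta tool mm [  2.9  -0.7 143.2] yaw -17.9 t 12.9
(253, 183) [ 0.4723 -0.1033  0.1   ] R 0.0285
(203, 0) [ 0.6266 -0.1121  0.1   ] R 0.0302
```

play_rows --pt "1 3 0 25 0" --pt "1 0 0 40 0" --pt "1 0 0 40 0" --pt "1 0 0 28 0" --pt "1 0 0 10 0"

```text
time_s: 13.45
eef_pos: [0.4693, -0.1023, 0.0548]
tcp_rot: [-0.001, 0.988, -0.156, -0.003]
contact_force: [0.0, -0.3, -0.6]
width: 0.0939
grasp_force: 0.0
```

play_rows --pt "1 0 0 0 0" --pt "1 0 0 0 0" --pt "1 0 0 0 0" --pt "0 0 0 0 0" --pt "0 0 0 0 0"

```text
time_s: 13.95
eef_pos: [0.4723, -0.1042, 0.0597]
tcp_rot: [0.0, 0.988, -0.157, 0.001]
contact_force: [-0.0, 0.6, 0.6]
width: 0.0813
grasp_force: 0.0
```

play_rows --pt "0 0 0 0 0" --pt "0 0 0 0 0" --pt "0 0 0 0 0" --pt "0 0 0 0 0"

```text
time_s: 14.35
eef_pos: [0.4721, -0.103, 0.0589]
tcp_rot: [-0.001, 0.988, -0.157, 0.001]
contact_force: [0.3, 3.6, 2.9]
width: 0.0598
grasp_force: 30.0
```

play_rows --pt "0 0 0 -10 0" --pt "0 0 0 -35 0" --pt "0 0 0 -45 0" --pt "0 0 0 -40 0" --pt "0 0 0 -20 0"

```text
time_s: 14.85
eef_pos: [0.4723, -0.105, 0.2126]
tcp_rot: [0.001, 0.988, -0.157, 0.002]
contact_force: [0.5, -1.4, -3.8]
width: 0.0599
grasp_force: 30.0
```

play_rows --pt "0 0 0 0 0" --pt "0 0 0 0 0" --pt "0 0 0 0 0" --pt "0 0 0 0 0" --pt "0 0 0 0 0"

```text
time_s: 15.35
eef_pos: [0.4708, -0.1037, 0.2068]
tcp_rot: [-0.0, 0.988, -0.157, -0.002]
contact_force: [-0.6, 0.2, -3.3]
width: 0.0601
grasp_force: 30.0
```

play_rows --pt "0 0 0 0 0"

```text
time_s: 15.45
eef_pos: [0.4712, -0.1038, 0.2075]
tcp_rot: [-0.0, 0.988, -0.157, -0.001]
contact_force: [-0.2, -1.1, -3.6]
width: 0.0598
grasp_force: 30.0
```

play_rows --pt "0 0 0 0 0"

```text
time_s: 15.55
eef_pos: [0.4714, -0.1039, 0.2081]
tcp_rot: [0.0, 0.988, -0.157, -0.0]
contact_force: [-0.9, -0.5, -3.8]
width: 0.0596
grasp_force: 30.0
```

play_rows --pt "0 0 0 0 0"

```text
time_s: 15.65
eef_pos: [0.4715, -0.1039, 0.2084]
tcp_rot: [0.0, 0.988, -0.157, -0.0]
contact_force: [0.0, 0.2, -4.1]
width: 0.0599
grasp_force: 30.0
```

play_rows --pt "0 0 0 0 0"

```text
time_s: 15.75
eef_pos: [0.4716, -0.1039, 0.2086]
tcp_rot: [0.0, 0.988, -0.157, 0.0]
contact_force: [0.3, 0.1, -3.0]
width: 0.0597
grasp_force: 30.0
```

```bash
python3 -c "
from h import *
go(.5265,.1876,.2)"
```

```text
delta tool mm [ -38.2 -294.2    8.5] yaw -18.1 t 15.75
```

This one reads about 3.6 N against 3.3 N for the first, less than 100 g apart, so both are light. It goes to the near-right cell.

play_rows --pt "0 -2 -14 0 0" --pt "0 -4 -30 0 0" --pt "0 -5 -38 0 0" --pt "0 -5 -38 0 0" --pt "0 -5 -38 0 0"

```text
time_s: 16.25
eef_pos: [0.5006, 0.0552, 0.2087]
tcp_rot: [-0.0, 0.988, -0.157, 0.0]
contact_force: [-0.1, -0.5, -4.0]
width: 0.0598
grasp_force: 30.0
```

play_rows --pt "0 -5 -38 0 0" --pt "0 -5 -38 0 0" --pt "0 -4 -36 0 0" --pt "0 -2 -18 0 0" --pt "0 -1 -6 0 0"

```text
time_s: 16.75
eef_pos: [0.5261, 0.1904, 0.2081]
tcp_rot: [-0.0, 0.988, -0.155, -0.0]
contact_force: [0.6, -0.5, -3.5]
width: 0.0598
grasp_force: 30.0
```

play_rows --pt "0 0 0 0 0" --pt "0 0 0 0 0" --pt "0 0 0 0 0"

```text
time_s: 17.05
eef_pos: [0.5265, 0.1863, 0.2086]
tcp_rot: [0.0, 0.987, -0.158, 0.0]
contact_force: [-0.2, 0.3, -3.5]
width: 0.0596
grasp_force: 30.0
```

```bash
python3 -c "
from h import *
go(.5265,.1876,.0665)"
```

```text
delta tool mm [ -0.4  -1.3 142.1] yaw -18.1 t 17.05
```

play_rows --pt "0 0 -1 25 0" --pt "0 0 0 40 0" --pt "0 0 0 40 0" --pt "0 0 0 28 0" --pt "0 0 0 7 0"

```text
time_s: 17.55
eef_pos: [0.5237, 0.1864, 0.064]
tcp_rot: [0.002, 0.987, -0.158, -0.004]
contact_force: [-1.3, 0.2, -3.4]
width: 0.0597
grasp_force: 30.0
```

play_rows --pt "0 0 0 2 0" --pt "0 0 0 0 0" --pt "0 0 0 0 0" --pt "0 0 0 0 0" --pt "0 0 0 0 0"

```text
time_s: 18.05
eef_pos: [0.5276, 0.1885, 0.0678]
tcp_rot: [-0.0, 0.988, -0.157, 0.001]
contact_force: [0.6, 0.7, -2.7]
width: 0.0595
grasp_force: 30.0
```

play_rows --pt "0 0 0 1 0" --pt "0 0 0 1 0" --pt "0 0 0 0 0" --pt "0 0 0 0 0"

```text
time_s: 18.45
eef_pos: [0.5267, 0.1883, 0.0642]
tcp_rot: [0.0, 0.988, -0.157, -0.0]
contact_force: [-0.7, 0.6, -3.4]
width: 0.0598
grasp_force: 30.0
```

play_rows --pt "0 0 0 1 0" --pt "0 0 0 0 0" --pt "0 0 0 0 0"

```text
time_s: 18.75
eef_pos: [0.5268, 0.1883, 0.0634]
tcp_rot: [0.0, 0.988, -0.157, -0.0]
contact_force: [0.0, -0.4, -3.4]
width: 0.06
grasp_force: 30.0
```

play_rows --pt "0 0 0 1 0" --pt "0 0 0 0 0" --pt "0 0 0 0 0"

```text
time_s: 19.05
eef_pos: [0.527, 0.1884, 0.0628]
tcp_rot: [-0.0, 0.988, -0.157, 0.0]
contact_force: [-0.3, 0.4, -2.0]
width: 0.0597
grasp_force: 30.0
```

Contact (the force is dropping). One more millimetre, then release.

play_rows --pt "0 0 0 1 0" --pt "0 0 0 0 0" --pt "0 0 0 0 0"

```text
time_s: 19.35
eef_pos: [0.5272, 0.1883, 0.0628]
tcp_rot: [-0.0, 0.988, -0.157, 0.001]
contact_force: [-2.0, 0.7, 5.1]
width: 0.0593
grasp_force: 30.0
```

play_rows --pt "0.8 0 0 0 0" --pt "0.8 0 0 0 0" --pt "1 0 0 0 0" --pt "1 0 0 0 0" --pt "1 0 0 0 0"

```text
time_s: 19.85
eef_pos: [0.5269, 0.1883, 0.0612]
tcp_rot: [0.0, 0.988, -0.157, -0.0]
contact_force: [-0.0, 0.5, 0.2]
width: 0.0932
grasp_force: 0.0
```

play_rows --pt "1 0 0 -20 0" --pt "1 0 0 -40 0" --pt "1 0 0 -40 0" --pt "1 0 0 -40 0" --pt "1 0 0 0 0"

```text
time_s: 20.35
eef_pos: [0.5302, 0.1892, 0.2092]
tcp_rot: [-0.003, 0.988, -0.157, 0.006]
contact_force: [0.1, 0.2, 0.6]
width: 0.0937
grasp_force: 0.0
```

```bash
python3 -c "
from h import *
go(.638,-.114,.2)"
```

```text
delta tool mm [196.3 254.9   9.7] yaw -18.1 t 20.35
```

play_rows --pt "1 14 19 0 0" --pt "1 26 34 0 0" --pt "1 29 37 0 0" --pt "1 29 37 0 0" --pt "1 29 37 0 0"

```text
time_s: 20.85
eef_pos: [0.5968, -0.0085, 0.2004]
tcp_rot: [-0.0, 0.988, -0.157, -0.001]
contact_force: [-0.2, 0.3, 0.9]
width: 0.0941
grasp_force: 0.0
```

play_rows --pt "1 29 37 0 0" --pt "1 26 34 0 0" --pt "1 16 19 0 0" --pt "1 0 0 0 0" --pt "1 0 0 0 0"

```text
time_s: 21.35
eef_pos: [0.636, -0.1145, 0.2001]
tcp_rot: [-0.0, 0.988, -0.157, -0.001]
contact_force: [-0.2, 0.7, -0.1]
width: 0.0941
grasp_force: 0.0
```

play_rows --pt "1 0 0 0 0" --pt "1 0 0 0 0" --pt "1 0 0 0 0"

```text
time_s: 21.65
eef_pos: [0.6362, -0.1132, 0.2019]
tcp_rot: [0.0, 0.988, -0.156, 0.0]
contact_force: [-0.9, -0.1, 0.6]
width: 0.0941
grasp_force: 0.0
```

```bash
python3 -c "
from h import *
go(.638,-.114,.058)
tins()"
```

```text
delta tool mm [  1.8   0.2 143.9] yaw -18.0 t 21.65
(254, 184) [ 0.6382 -0.1154  0.1   ] R 0.0281
```

play_rows --pt "1 2 1 25 0" --pt "1 0 0 40 0" --pt "1 0 0 40 0" --pt "1 0 0 28 0" --pt "1 0 0 10 0"

```text
time_s: 22.2
eef_pos: [0.6353, -0.1149, 0.0541]
tcp_rot: [-0.0, 0.988, -0.157, -0.004]
contact_force: [0.0, 0.7, -0.4]
width: 0.0941
grasp_force: 0.0
```

play_rows --pt "1 0 0 0 0" --pt "1 0 0 0 0" --pt "1 0 0 0 0" --pt "0 0 0 0 0" --pt "0 0 0 0 0"

```text
time_s: 22.7
eef_pos: [0.6387, -0.1163, 0.06]
tcp_rot: [0.0, 0.988, -0.157, 0.001]
contact_force: [-0.2, 0.4, 0.3]
width: 0.0811
grasp_force: 0.0
```

play_rows --pt "0 0 0 0 0" --pt "0 0 0 0 0" --pt "0 0 0 0 0" --pt "0 0 0 0 0" --grip_force 38

```text
time_s: 23.1
eef_pos: [0.6384, -0.1151, 0.0588]
tcp_rot: [-0.001, 0.988, -0.157, 0.0]
contact_force: [0.3, 3.8, 1.2]
width: 0.0596
grasp_force: 38.0
```

play_rows --pt "0 0 0 -8 0" --pt "0 0 0 -25 0" --pt "0 0 0 -40 0" --pt "0 0 0 -40 0" --pt "0 0 0 -40 0"

```text
time_s: 23.6
eef_pos: [0.6366, -0.1166, 0.2107]
tcp_rot: [0.001, 0.988, -0.157, -0.002]
contact_force: [0.4, 0.6, -6.1]
width: 0.0596
grasp_force: 38.0
```

play_rows --pt "0 0 0 -35 0" --pt "0 0 0 -20 0" --pt "0 0 0 -7 0" --pt "0 0 0 0 0" --pt "0 0 0 0 0"

```text
time_s: 24.1
eef_pos: [0.6371, -0.1161, 0.2705]
tcp_rot: [-0.0, 0.988, -0.157, -0.003]
contact_force: [0.7, 0.0, -7.9]
width: 0.0595
grasp_force: 38.0
```

play_rows --pt "0 0 0 0 0" --pt "0 0 0 0 0" --pt "0 0 0 0 0" --pt "0 0 0 0 0" --pt "0 0 0 0 0"

```text
time_s: 24.6
eef_pos: [0.6379, -0.1161, 0.2734]
tcp_rot: [0.0, 0.988, -0.157, -0.0]
contact_force: [-0.8, -0.7, -5.8]
width: 0.0595
grasp_force: 38.0
```

play_rows --pt "0 0 0 0 0"

```text
time_s: 24.7
eef_pos: [0.6379, -0.1161, 0.2736]
tcp_rot: [0.0, 0.988, -0.157, 0.0]
contact_force: [-0.2, -1.0, -6.6]
width: 0.0597
grasp_force: 38.0
```

play_rows --pt "0 0 0 0 0"

```text
time_s: 24.8
eef_pos: [0.638, -0.1161, 0.2736]
tcp_rot: [0.0, 0.988, -0.157, 0.0]
contact_force: [-0.8, -0.6, -6.3]
width: 0.0595
grasp_force: 38.0
```

```bash
python3 -c "
from h import *
a=snapshot('scene');b=snapshot('top')
cv2.imwrite('pics/end.png',np.hstack([cv2.resize(a,(400,300)),cv2.resize(b,(400,300))]))"
```

```text
(no output)
```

View pics/end.png

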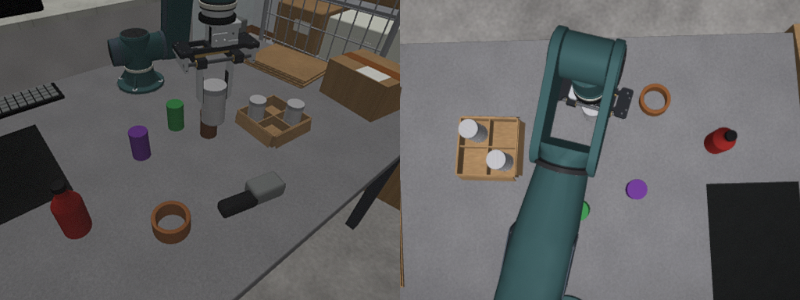

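The picture shows both light tins upright in diagonal cells at (258,107) and (294,112), nothing else disturbed, and the third tin held upright at (213,102). It reads about 6.3 N, with its underside at about 0.21 m. I'll hand in.

```bash
python3 -c "
from cell import *
print(job_done())"
```

```text
the job is handed in; nothing more can be done
None
```

The two lighter tins (about 3.3 N and 3.6 N) are standing in diagonal carton cells, the heaviest (about 6.3 N) is held upright and still about 21 cm above the bench, and the job is handed in at about 25 s.

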